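# Ready the candle food warmer and hold its lid half open

### The arm

A 6-joint arm with a two-finger parallel gripper is mounted at the origin on the work surface; the furniture and walls round the work are solid. World frame = base frame: x ahead of the robot, y to its left, z up, the work surface at z = 0. Lengths are in mm, angles in rad, forces in N, time in s.
With the tool pointing down it reaches from about 350 to 875 mm from the base axis. Payload 4.2 kg.
Tool frame: the origin (TCP) lies between the finger pads; the fingertips stand 17 mm ahead of it and the grasp point (between the pads) lies 2 mm behind it (nose_length is the distance from the TCP to the fingertips, in mm); z points along the fingers, y is the direction in which the jaws open and shut (so a half turn about z gives the same grasp; the last joint's range is limited). The gripper opens to 85 mm and grips with 20 to 120 N. Pads are 22 mm wide; open, the fingers measure 114 mm over their backs; the gripper's body (76 mm by 85 mm) begins 54 mm behind the grasp point. The pads swing forward as they close: fully open they stand 13 mm farther back than shut.
Start: joints at [-0.911, 0.385, 0.008, 0, -1.194, -0.259], TCP at [243.86, -575.44, 248.312] pointing down, gripper open.
Joint ranges: [-3.14, 3.14], [-1.21, 2.06], [-1.07, 1.41], [-3.16, 2.05], [-2.99, -0.16], [-3.1, 3.1]. Speed limits (rad/s): [2.79, 2.79, 3.14, 3.14, 3.14, 3.14].

### API

Orientations are given as a unit quaternion [x, y, z, w].
In Python, from bench import * gives the robot as it stands.
- The arm moves only by the tool jog_arm, never from a script. Its argument "increments" is a list of rows, each a list of 4 numbers: the shift along the tool's x, y, z in m, then the turn about the tool's z in degrees. A call has 1 to 10 rows; each row is the pose to reach, as a shift and turn from the pose measured when the call began, along the tool's axes at that moment; what a row does not reach only later rows make up. A row lasts 1/8 s, in which the tool goes at most 62.5 mm and 10.7 degrees, less where a joint would pass 70% of its speed; a pose out of reach is approached as far as the arm can. A call with a gripper value outside its range is refused whole. "hand" is the gripper's target within -1 to 1 (fully open at 1, half-way at 0, shut at -1), set as the call begins (left out, the last holds). The fingers move at their own pace and stop on an object; the grip force is fixed at half the most. Time passes only in rows, so rows that repeat a pose let the fingers close. It gives the time, the measured TCP pose, the force and the opening at its end, in the units of the state.
- read_state(): the state, without advancing time (a new reading comes with each control period).
- get_image(name): name is "side" or "top"; returns the picture (400x640x3 uint8, red, green, blue); there is no depth.
- calibration(name): a dict with "fx", "fy", "cx", "cy" (pixels), "position" and "rotation" of the camera in the world. Camera axes: x right, y up, looking along -z (the intrinsics and any distortion apply to the point x, -y, -z); pixel columns grow to the right and rows downward; lengths in mm; the calibration is good to about 2 mm. A picture is of the moment at which its call begins. calibration takes no time and is no camera call.
- job_done(): hands the job in, once; it reports no verdict.
The state is a dict: "clock": time; "joints": joint angles; "joint_vel": joint speeds; "joint_efforts": joint torques, N m; "position": TCP position; "ee_rot": TCP orientation; "contact_force": force on the tool from outside, world axes, zero at the start; "wrist_torque": the same for the moment, N m; "gripper_width": finger opening in mm.
Only numpy, scipy, OpenCV 4.12 (cv2) and the standard library are available. Lean on these libraries where they do the work, as an engineer would, in place of code of your own. Each camera call takes 0.05 s, during which the arm holds its last target.

### The job

Get the food warmer ready: take the tea light out of the tray of clothes pegs, leaving the pegs in the tray, and set it flat inside the round socket on the warmer's side shelf while the lid is still shut. Then lift the warmer's lid by its bar handle and hold it still, open at 45 degrees, for the cook to reach in; the lid falls shut if let go, so finish with the gripper still holding the handle there. Leave the red tin and the blue tumbler alone.

Things in the scene. Friction and masses are not known exactly. Their poses are not given: they have to be found in the camera images.
- tea_light_center (a point): Centre (half-way up) of the tea light, a round candle in a metal cup, 38 mm across, 15 mm tall, about 15 g, z up. It stands on the tray's floor in a row with three clothes pegs along the tray's y, anywhere in the row, neighbours about 45 mm apart centre to centre.
- tray: White open tray, 150 mm along its x, 210 mm along its y, 30 mm tall, walls and floor 4 mm; fixed to the worktop. Origin under its centre, z up. At least 25 mm lie free beside the tea light towards the tray's +x and -x; the pegs lie beside it along y.
- socket (a point): Centre of the socket on the warmer's wooden side shelf, on the shelf's top face (55 mm over the worktop), inside a low steel ring, 49 mm inner and 60 mm outer diameter, that stands 3 mm over the shelf; 55 mm from the side wall of the box. The tea light sits flat on the shelf inside the ring. z up, x level from the warmer's front to its hinge.
- lid_handle (a point): Middle of the bar of the lid's black U-shaped handle: round, 12 mm thick, 100 mm long along its y, level, 104 mm up with the lid shut. It stands about 50 mm in front of lid and box, free in front and below; the gap behind it is 45 mm, so do not open the gripper fully. Axes turn with the lid; shut, x points level to the hinge, z up. The bar may turn in the grip.
- lid_hinge (a point): Middle of the lid's hinge line, along its y, at the far upper edge of the green box, 100 mm up. The handle bar lies 205 mm from it (4 mm higher when shut) and swings up and towards the hinge's side. The warmer's box is 150 x 200 x 100 mm, fixed to the worktop; the steel lid weighs 0.2 to 0.42 kg.
- warmer_lid (a joint): Lid angle in rad: 0 shut (level), grows as it opens, stop at 1.4; 0.785 is 45 degrees. The hinge is free: the lid falls shut from any angle when let go.
- peg_a: brown clothes peg in the tray, 15 x 72 x 12 mm, long along its y (roughly the x of the tray), origin at its underside's centre. Stays in the tray.
- peg_b: green clothes peg in the tray, 15 x 72 x 12 mm, long along its y (roughly the x of the tray), origin at its underside's centre. Stays in the tray.
- peg_c: brown clothes peg in the tray, 15 x 72 x 12 mm, long along its y (roughly the x of the tray), origin at its underside's centre. Stays in the tray.
- tin: Bystander: red food tin, 75 mm across, 110 mm tall, standing loose on the worktop, origin at its underside's centre, z up. Leave it alone.
- tumbler: Bystander: blue plastic tumbler, 72 mm across, 85 mm tall, standing loose on the worktop, origin at its underside's centre, z up. Leave it alone.

How it is judged:
By the outcome, as a careful person would: the job done as asked, in the order asked, and still so for the second after the job is handed in, while the arm keeps its last pose, push and grip.
It also fails if it takes over 50 s, if anything falls off the work surface, if the arm or the gripper's body presses on something with over 40 N, if the wrist force passes 120 N, or if a joint passes its speed limit or range.

## Working session

There is one attempt and no reset: what is moved stays moved. The work goes in short steps, Python scripts to look and compute and a tool call to move; the robot and the scene stay as the last step left them, time stands still between calls to the robot, and variables do not carry over. Pictures are saved under pics/ and viewed, and the job is handed in when it is done.

Besides the shell and the picture viewer there is one more tool, called after "Emit:" by a JSON object that holds its "name" and its "arguments". jog_arm: Moves the arm, as the interface text tells. Its arguments: {"type":"object","properties":{"increments":{"type":"array"},"hand":{"type":"number"}},"required":["increments"]}

```bash
mkdir -p pics
python3 - <<'E'
from bench import *
import cv2
s=read_state()
print({k:s[k] for k in ('clock','position','ee_rot','gripper_width','contact_force')})
for n in('side','top'):
    im=get_image(n); cv2.imwrite(f'pics/{n}0.png',im[:,:,::-1]); print(n,calibration(n))
E
```

```text
{'clock': 0.0, 'position': array([ 243.63600571, -574.96948944,  247.23294634]), 'ee_rot': array([-1.98954125e-01,  9.80008226e-01,  1.03278067e-03, -2.56943586e-04]), 'gripper_width': 85.54453185553372, 'contact_force': array([-0.00726257,  0.38545799,  0.38046199])}
side {'fx': 388.80899452323024, 'fy': 388.80899452323024, 'cx': 326.04705216264625, 'cy': 202.07191878926702, 'position': array([ 550.76437616, -751.21521526,  423.43355153]), 'rotation': array([0.56031628, 0.00171299, 0.00886574, 0.82822952])}
top {'fx': 397.18151527624514, 'fy': 397.18151527624514, 'cx': 327.27476208633107, 'cy': 199.5941023182976, 'position': array([ 450.21368876,   49.09866992, 1001.9720929 ]), 'rotation': array([-0.02803082,  0.04180919,  0.71536169, -0.69693896])}
```

View pics/side0.png

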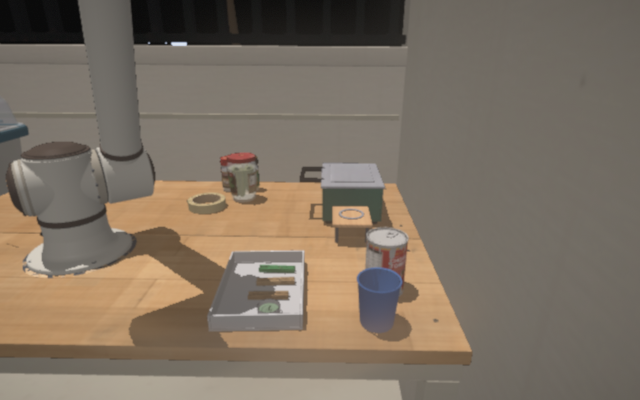

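View pics/top0.png

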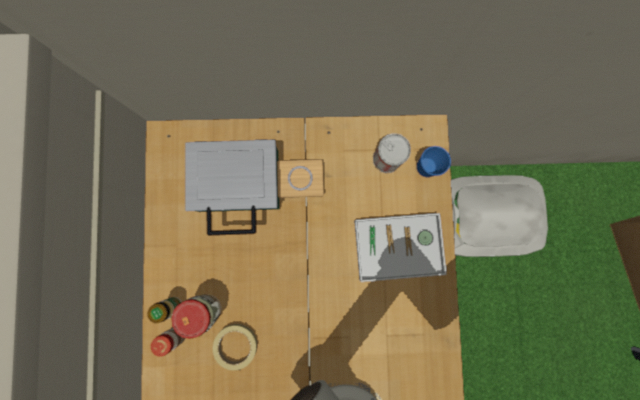

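The top view shows the tea light at about (426,238), the socket ring at (300,179) and the handle bar at (232,233). The side view shows the tea light at (269,308). I'll zoom in and measure.

```bash
cat > h.py <<'E'
import numpy as np, cv2
from scipy.spatial.transform import Rotation as R
from bench import *
def ray(n,u,v):
    c=calibration(n); d=R.from_quat(c['rotation']).apply([(u-c['cx'])/c['fx'],-(v-c['cy'])/c['fy'],-1]); return np.array(c['position']),d
def onz(n,u,v,z):
    p,d=ray(n,u,v); return p+d*(z-p[2])/d[2]
def tri(a,b):
    p,d=ray('top',*a);q,e=ray('side',*b)
    t=np.linalg.lstsq(np.c_[d,-e],q-p,rcond=None)[0]; A=p+d*t[0];B=q+e*t[1]; return (A+B)/2,np.linalg.norm(A-B)
def proj(n,P):
    c=calibration(n); x=R.from_quat(c['rotation']).inv().apply(np.array(P)-c['position']); return c['cx']+c['fx']*x[0]/-x[2], c['cy']+c['fy']*x[1]/x[2]
E
python3 - <<'E'
from h import *
t=cv2.imread('pics/top0.png');s=cv2.imread('pics/side0.png')
cv2.imwrite('pics/z1.png',cv2.resize(t[205:285,350:450],None,fx=7,fy=7,interpolation=cv2.INTER_CUBIC))
cv2.imwrite('pics/z2.png',cv2.resize(t[130:245,175:330],None,fx=5,fy=5,interpolation=cv2.INTER_CUBIC))
cv2.imwrite('pics/z3.png',cv2.resize(s[150:330,205:415],None,fx=3.5,fy=3.3,interpolation=cv2.INTER_CUBIC))
E
```

```text
(no output)
```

View pics/z1.png

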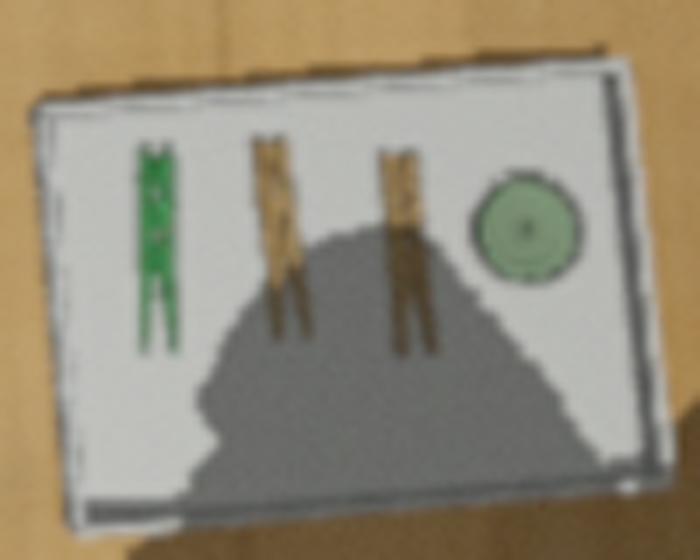

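View pics/z2.png

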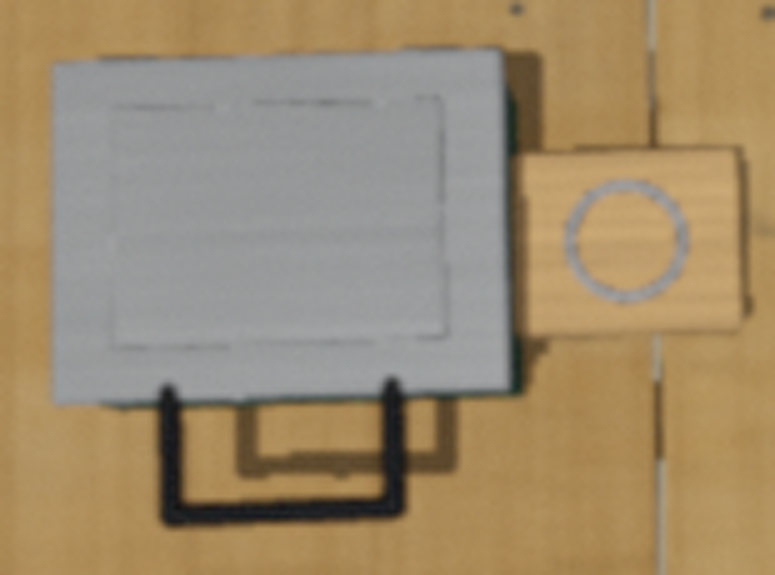

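View pics/z3.png

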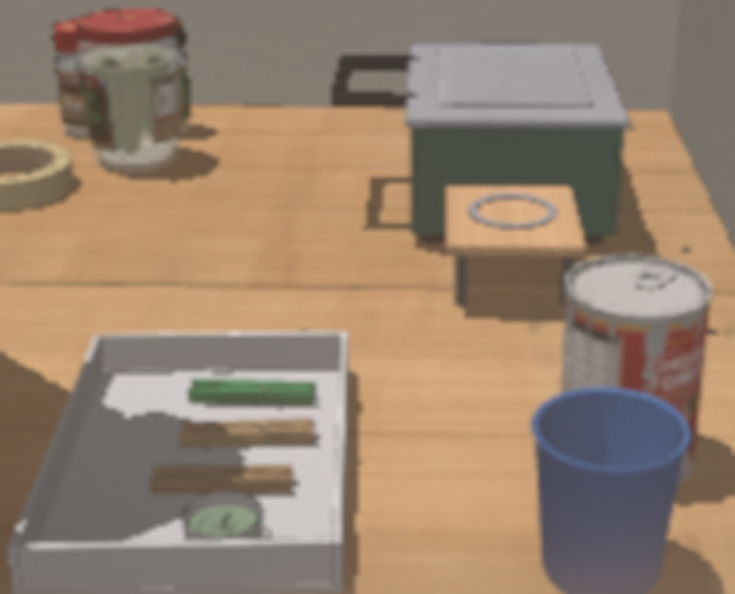

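```bash
python3 - <<'E'
from h import *
t=cv2.imread('pics/top0.png');s=cv2.imread('pics/side0.png')
hsv=cv2.cvtColor(t,cv2.COLOR_BGR2HSV)
def blob(m,x0,y0,x1,y1):
    k=np.zeros_like(m);k[y0:y1,x0:x1]=m[y0:y1,x0:x1]
    cs,_=cv2.findContours(k,cv2.RETR_EXTERNAL,cv2.CHAIN_APPROX_NONE);return max(cs,key=cv2.contourArea)
m=cv2.inRange(hsv,(40,30,60),(85,140,255))
c=blob(m,410,220,445,258);e=cv2.fitEllipse(c);print('tea',e)
print(onz('top',*e[0],19))
hs=cv2.cvtColor(s,cv2.COLOR_BGR2HSV)
c=blob(cv2.inRange(hs,(40,30,60),(85,140,255)),250,295,290,318);e2=cv2.minAreaRect(c);print('tea side',e2, tri(e[0],e2[0]))
# ring
m=cv2.inRange(hsv,(0,0,0),(179,60,255));c=blob(m,285,162,318,195);e=cv2.fitEllipse(c);print('ring',e,onz('top',*e[0],58))
m=cv2.inRange(hs,(0,0,0),(179,70,255));c=blob(m,336,203,369,222);e2=cv2.fitEllipse(c);print('ring s',e2,tri(e[0],e2[0]))
# handle
m=cv2.inRange(hsv,(0,0,0),(179,255,60))
c=blob(m,195,224,270,245);r=cv2.minAreaRect(c);print('bar',r)
k=m[226:240,212:252];print((k>0).astype(int)[:,::3])
b=np.argwhere(k[4:]>0);
E
python3 - <<'E'
from h import *
print(R.from_quat(read_state()['ee_rot']).as_matrix().round(3))
for q in [(208,233),(232,233),(254.5,231.5)]: print(onz('top',*q,104))
# tray corners z=30 (z1 px), box lid
for q in [(40,105),(628,65),(670,485),(78,530)]: print('tray',onz('top',350+(q[0]+.5)/7-.5,205+(q[1]+.5)/7-.5,30))
for q in [(53,63),(503,48),(513,390),(55,404)]: print('lid',onz('top',175+(q[0]+.5)/5-.5,130+(q[1]+.5)/5-.5,104))
for q in [(160,148),(408,226-0)]: print('peg',onz('top',350+q[0]/7,205+q[1]/7,16))
E
```

```text
tea ((424.781982421875, 237.54025268554688), (13.351298332214355, 13.586843490600586), 158.80482482910156)
[ 446.9867472  -210.15172555   19.        ]
tea side ((268.5, 307.0), (8.0, 19.0), 90.0) (array([ 447.38325844, -211.07315862,   15.24490626]), np.float64(0.8283607535053886))
ring ((299.7350158691406, 177.75296020507812), (23.669677734375, 23.95064926147461), 53.7470703125) [597.85232482  94.04853437  58.        ]
ring s ((350.8977355957031, 213.44461059570312), (9.616042137145996, 25.33222770690918), 91.57864379882812) (array([598.1464148 ,  94.12884042,  56.32649659]), np.float64(0.06393055836503028))
bar ((231.5, 229.0), (10.0, 47.0), 90.0)
[[0 0 0 0 0 0 0 0 0 0 0 0 0 0]
 [0 0 0 0 0 0 0 0 0 0 0 0 0 0]
 [0 0 0 0 0 0 0 0 0 0 0 0 0 0]
 [0 0 0 0 0 0 0 0 0 0 0 0 0 1]
 [0 0 0 0 0 0 0 0 1 1 1 1 1 1]
 [1 1 1 1 1 1 1 1 1 1 1 1 1 1]
 [1 1 1 1 1 1 1 1 1 1 1 1 1 1]
 [1 1 1 1 1 1 1 1 1 1 1 1 0 0]
 [1 1 1 0 0 0 0 0 0 0 0 0 0 0]
 [0 0 0 0 0 0 0 0 0 0 0 0 0 0]
 [0 0 0 0 0 0 0 0 0 0 0 0 0 0]
 [0 0 0 0 0 0 0 0 0 0 0 0 0 0]
 [0 0 0 0 0 0 0 0 0 0 0 0 0 0]
 [0 0 0 0 0 0 0 0 0 0 0 0 0 0]]
[[-0.921 -0.39  -0.001]
 [-0.39   0.921  0.002]
 [ 0.     0.002 -1.   ]]
[470.52413125 299.70076536 104.        ]
[469.09332973 246.15146513 104.        ]
[471.10841758 195.81290322 104.        ]
tray [495.41729858 -38.47257968  30.        ]
tray [ 504.07752721 -246.11691424   30.        ]
tray [ 357.99907543 -252.73105126   30.        ]
tray [348.56498262 -46.61551634  30.        ]
lid [679.25163602 352.15579029 104.        ]
lid [681.66586753 146.44484841 104.        ]
lid [523.66358913 144.14957952 104.        ]
lid [522.59910473 349.9838388  104.        ]
peg [478.61591888 -82.87130185  16.        ]
peg [ 448.71153211 -169.87503033   16.        ]
```

Emit:
{"name": "jog_arm", "arguments": {"increments": [[-0.042,0.033,0.012,-9],[-0.084,0.066,0.024,-18],[-0.126,0.099,0.037,-27],[-0.168,0.132,0.05,-36],[-0.21,0.164,0.062,-45],[-0.252,0.196,0.074,-54],[-0.294,0.228,0.086,-63],[-0.3295,0.2564,0.097,-70],[-0.3295,0.2564,0.097,-70],[-0.3295,0.2564,0.097,-70]], "hand": 0.35}}

```text
clock: 1.35
position: [446.8, -210.2, 150.6]
ee_rot: [0.725, -0.689, -0.001, -0.0]
contact_force: [-1.2, -0.5, -0.1]
gripper_width: 57.6
```

Emit:
{"name": "jog_arm", "arguments": {"increments": [[0,0,0.03,0],[0,0,0.06,0],[0,0,0.09,0],[0,0,0.105,0],[0,0,0.116,0],[0,0,0.122,0],[0,0,0.127,0],[0,0,0.1275,0],[0,0,0.1275,0]]}}

```text
clock: 2.48
position: [446.9, -210.0, 23.5]
ee_rot: [0.725, -0.689, -0.001, -0.0]
contact_force: [-0.4, -0.8, 0.3]
gripper_width: 57.7
```

Run:
```python
from h import *
s=get_image('side')[:,:,::-1];t=get_image('top')[:,:,::-1]
cv2.imwrite('pics/s1.png',np.hstack([cv2.resize(s[230:340,200:320],None,fx=3.3,fy=3.3,interpolation=2),cv2.resize(t[205:315,350:470],None,fx=3.3,fy=3.3,interpolation=2)]))
print(read_state()['contact_force'])
```

```text
[ 0.0787876   0.51144862 -0.07297459]
```

View pics/s1.png

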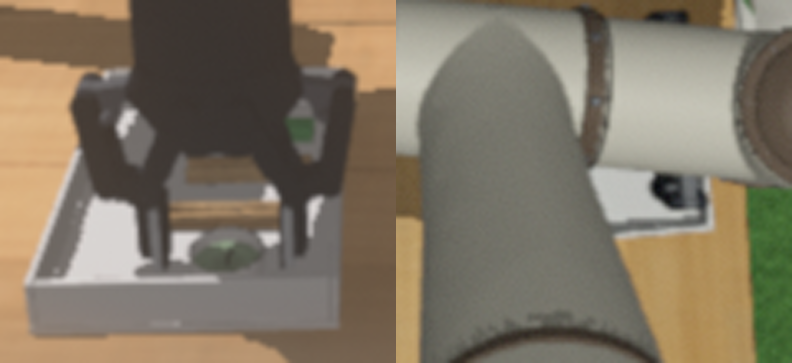

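The fingers stand on either side of the tea light, clear of the pegs and walls. Closing now.

Emit:
{"name": "jog_arm", "arguments": {"increments": [[0,0,0,0],[0,0,0,0],[0,0,0,0],[0,0,0,0],[0,0,0,0],[0,0,0,0]], "hand": -0.6}}

```text
clock: 3.32
position: [447.1, -210.0, 24.2]
ee_rot: [0.725, -0.688, -0.001, -0.0]
contact_force: [-1.3, 1.4, 5.2]
gripper_width: 34.8
```

Emit:
{"name": "jog_arm", "arguments": {"increments": [[0,0,-0.01,0],[0,0,-0.03,0],[0,0,-0.06,0],[0,0,-0.09,0],[0,0,-0.12,0],[0,0,-0.14,0],[0,0,-0.14,0]]}}

```text
clock: 4.2
position: [448.0, -210.3, 166.1]
ee_rot: [0.725, -0.688, 0.001, -0.002]
contact_force: [-0.0, 0.2, -0.1]
gripper_width: 35.0
```

Run:
```python
from h import *
s=get_image('side')[:,:,::-1]
cv2.imwrite('pics/s2.png',cv2.resize(s[130:340,200:320],None,fx=2.8,fy=2.8,interpolation=2))
st=read_state();print(st['position'],st['ee_rot'],st['gripper_width'],st['contact_force'])
```

```text
[ 447.14051637 -210.0683307   164.69978856] [ 7.25187839e-01 -6.88550192e-01 -1.33982423e-05 -1.10929167e-03] 34.803799429015974 [-0.03560611 -0.13364159 -0.96124291]
```

View pics/s2.png

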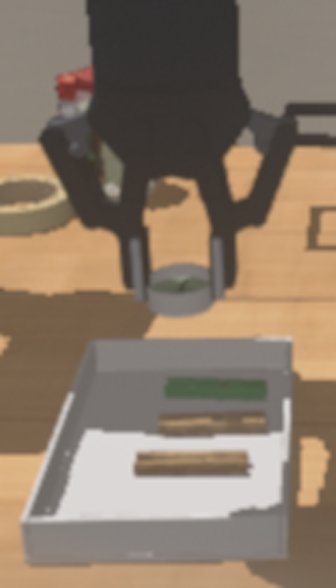

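Run:
```python
from h import *
print(proj('side',[447,-229,144.5]),proj('side',[447,-229,147.5]), proj('side',[447,-229,159.5]))
p=read_state()['position'];print(p)
M=R.from_quat(read_state()['ee_rot']).as_matrix();print(M.round(4))
print(M.T@(np.array([598,94,166])-p))
# silhouette widths at y~-210 plane of the gripper: knuckle outer px, candle ref
c=calibration('side')
for (u,v) in [(42,135),(297,125),(88,220),(250,225),(122,285),(238,285),(70,90),(250,105)]:
    P,d=ray('side',200+u/2.8,130+v/2.8); q=P+d*((-210-P[1])/d[1]); print((u,v),(q-p).round(1))
```

```text
(np.float64(262.0643143521211), np.float64(243.83052041974835)) (np.float64(261.95705189841004), np.float64(242.07056777178042)) (np.float64(261.5239030953096), np.float64(234.96350135099317))
[ 447.14051637 -210.0683307   164.69978856]
[[ 0.0518 -0.9987  0.0015]
 [-0.9987 -0.0518  0.0016]
 [-0.0015 -0.0016 -1.    ]]
[-295.8476942  -166.40802865   -0.57786329]
(42, 135) [-67.5   0.1  77.3]
(297, 125) [66.7  0.1 84.5]
(88, 220) [-47.3   0.1  29.2]
(250, 225) [40.6  0.1 27.5]
(122, 285) [-31.6   0.1  -9.7]
(238, 285) [32.9  0.1 -8.7]
(70, 90) [-5.05e+01  1.00e-01  1.02e+02]
(250, 105) [42.5  0.1 95. ]
```

Emit:
{"name": "jog_arm", "arguments": {"increments": [[-0.02,-0.011,-0.005,0],[-0.06,-0.034,-0.01,0],[-0.1,-0.056,-0.01,0],[-0.145,-0.082,-0.01,0],[-0.19,-0.107,-0.01,0],[-0.235,-0.132,-0.01,0],[-0.27,-0.152,-0.01,0],[-0.29,-0.163,-0.01,0],[-0.296,-0.1665,-0.01,0],[-0.296,-0.1665,-0.01,0]]}}

```text
clock: 5.5
position: [597.5, 93.6, 174.8]
ee_rot: [0.725, -0.689, -0.0, -0.0]
contact_force: [0.7, 0.4, -1.2]
gripper_width: 35.0
```

Emit:
{"name": "jog_arm", "arguments": {"increments": [[0,0,0.02,0],[0,0,0.04,0],[0,0,0.055,0],[0,0,0.065,0],[0,0,0.075,0],[0,0,0.08,0],[0,0,0.08,0]]}}

```text
clock: 6.38
position: [597.5, 93.6, 94.6]
ee_rot: [0.725, -0.689, -0.0, -0.0]
contact_force: [0.7, -0.4, -0.2]
gripper_width: 35.0
```

Run:
```python
from h import *
s=get_image('side')[:,:,::-1]
cv2.imwrite('pics/s3.png',cv2.resize(s[130:260,290:420],None,fx=4.5,fy=4.5,interpolation=2))
st=read_state();print(st['position'],st['ee_rot'],st['gripper_width'],st['contact_force'])
```

```text
[597.73723428  93.70010908  94.98182422] [ 7.25084031e-01 -6.88660129e-01 -2.61524476e-04 -5.54049895e-04] 35.01142672470279 [-0.14326763 -0.02748626 -0.58026951]
```

View pics/s3.png

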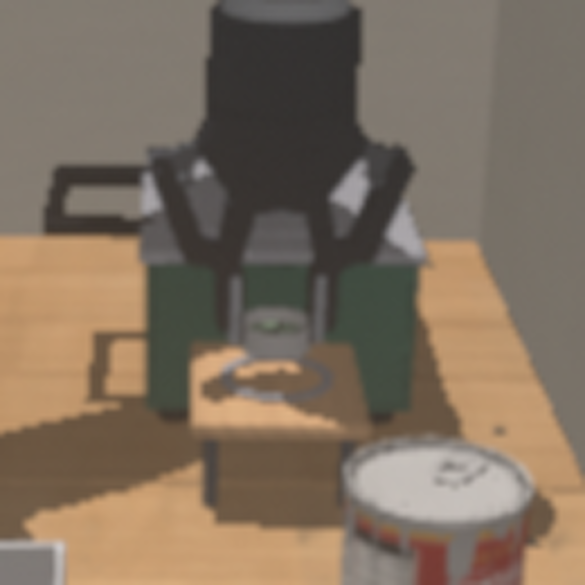

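The candle hangs level between the tips, with its centre at crop x≈278 over the ring's at ≈277. Lowering now.

Emit:
{"name": "jog_arm", "arguments": {"increments": [[-0.001,0,0.005,0],[-0.001,0,0.01,0],[-0.001,0,0.014,0],[-0.001,0,0.0165,0],[-0.001,0,0.018,0],[-0.001,0,0.019,0],[-0.001,0,0.019,0]]}}

```text
clock: 7.3
position: [597.7, 94.7, 76.0]
ee_rot: [0.725, -0.689, -0.0, -0.001]
contact_force: [0.2, 0.2, -0.6]
gripper_width: 34.7
```

Run:
```python
from h import *
s=get_image('side')[:,:,::-1]
cv2.imwrite('pics/s4.png',cv2.resize(s[180:250,310:390],None,fx=7,fy=7,interpolation=2))
st=read_state();print(st['position'],st['ee_rot'],st['gripper_width'],st['contact_force'])
```

```text
[597.73907462  94.75302819  76.08299728] [ 7.25112150e-01 -6.88630466e-01 -2.14215413e-04 -6.36829639e-04] 35.169676772025895 [ 0.00332493 -0.65697763 -0.63949049]
```

View pics/s4.png

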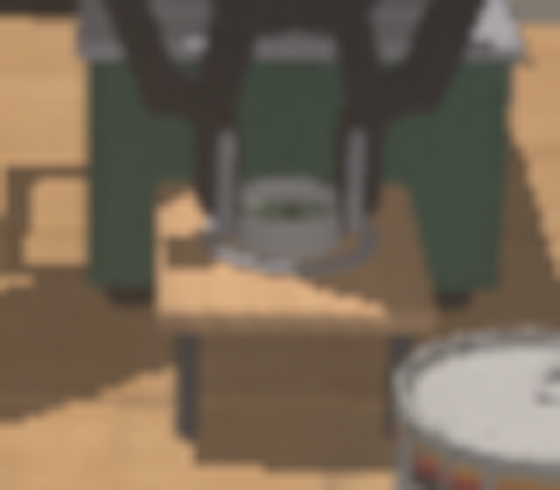

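Emit:
{"name": "jog_arm", "arguments": {"increments": [[0,0,0.001,0],[0,0,0.001,0],[0,0,0.001,0]]}}

```text
clock: 7.72
position: [597.9, 94.8, 75.3]
ee_rot: [0.725, -0.689, -0.0, -0.001]
contact_force: [-0.1, 0.1, 2.4]
gripper_width: 35.4
```

Emit:
{"name": "jog_arm", "arguments": {"increments": [[0,0,0.001,0],[0,0,0.001,0],[0,0,0.001,0]]}}

```text
clock: 8.1
position: [597.9, 94.8, 75.3]
ee_rot: [0.725, -0.689, 0.0, -0.001]
contact_force: [-2.4, -0.3, 4.9]
gripper_width: 34.9
```

Touchdown: 5 N upward. Releasing and lifting.

Emit:
{"name": "jog_arm", "arguments": {"increments": [[0,0,0,0],[0,0,0,0],[0,0,0,0],[0,0,0,0],[0,0,0,0]], "hand": 0.3}}

```text
clock: 8.72
position: [597.9, 94.8, 75.2]
ee_rot: [0.725, -0.689, 0.0, -0.001]
contact_force: [-0.2, 0.8, -0.3]
gripper_width: 55.1
```

Emit:
{"name": "jog_arm", "arguments": {"increments": [[0,0,-0.01,0],[0,0,-0.03,0],[0,0,-0.06,0],[0,0,-0.1,0],[0,0,-0.14,0],[0,0,-0.14,0]]}}

```text
clock: 9.48
position: [599.7, 95.2, 220.3]
ee_rot: [0.725, -0.688, 0.002, -0.005]
contact_force: [-0.0, 0.6, -0.7]
gripper_width: 55.3
```

Run:
```python
from h import *
s=get_image('side')[:,:,::-1]
cv2.imwrite('pics/s5.png',cv2.resize(s[180:250,290:390],None,fx=7,fy=7,interpolation=2))
st=read_state();p=st['position'];print(p,st['ee_rot'],st['gripper_width'],st['contact_force'])
M=R.from_quat(st['ee_rot']).as_matrix();print(M.round(4)[:2,:2],st['joints'])
```

```text
[598.37228121  94.91893123 217.64649415] [ 0.72522601 -0.68850384  0.0009077  -0.00297853] 55.75184394710917 [ 0.23239925 -0.00191871 -1.04994782]
[[ 0.0519 -0.9986]
 [-0.9986 -0.0519]] [ 4.23962226e-01  3.72074633e-01 -9.09892000e-02 -6.38678434e-04
 -1.10153113e+00 -3.71736094e-01]
```

View pics/s5.png

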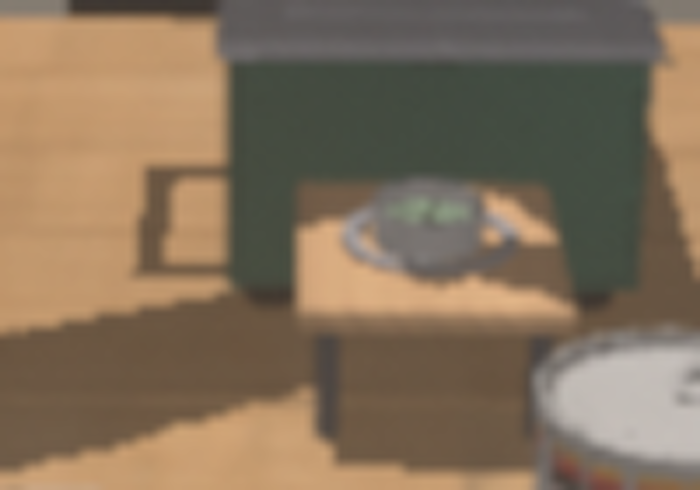

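The candle's front edge now seems to cover the front of the ring, so it may be shifted or tilted. I'm checking closer before going on.

Run:
```python
from h import *
s=get_image('side')[:,:,::-1];t=get_image('top')[:,:,::-1]
cv2.imwrite('pics/s6.png',np.vstack([cv2.resize(s[198:228,330:375],None,fx=12,fy=12,interpolation=2),cv2.resize(t[150:200,270:345],None,fx=7.2,fy=5,interpolation=2)]))
```

```text
(no output)
```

View pics/s6.png

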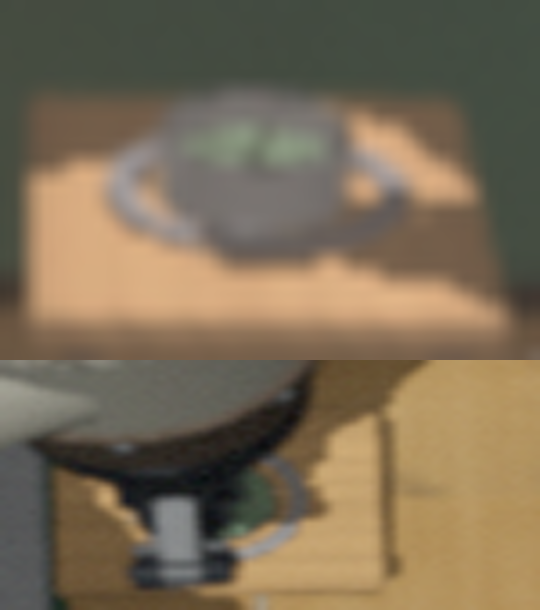

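Run:
```python
from h import *
a=np.linspace(0,2*np.pi,90)
def ext(c,r,z):
    P=np.array([proj('side',[c[0]+r*np.cos(t),c[1]+r*np.sin(t),z]) for t in a]);return P.min(0).round(1),P.max(0).round(1)
for c in [(598,94),(598,90),(598,98)]:
    print(c,'bot',ext(c,19,55),'top',ext(c,19,70),'on ring',ext(c,19,58),ext(c,19,73))
print('ring',ext((598,94),30,58),ext((598,94),24.5,58),ext((598,94),30,55))
```

```text
(598, 94) bot (array([342.8, 210.8]), array([358.9, 217.3])) top (array([342.9, 205.1]), array([359.1, 211.3])) on ring (array([342.8, 209.7]), array([358.9, 216.1])) (array([343. , 203.9]), array([359.1, 210.1]))
(598, 90) bot (array([342.8, 211.5]), array([359., 218.])) top (array([343. , 205.7]), array([359.2, 212. ])) on ring (array([342.9, 210.3]), array([359. , 216.8])) (array([343. , 204.6]), array([359.3, 210.8]))
(598, 98) bot (array([342.7, 210.2]), array([358.7, 216.6])) top (array([342.9, 204.4]), array([359. , 210.6])) on ring (array([342.8, 209. ]), array([358.8, 215.4])) (array([342.9, 203.3]), array([359. , 209.4]))
ring (array([338.2, 207.9]), array([363.6, 218. ])) (array([340.5, 208.8]), array([361.2, 217. ])) (array([338.1, 209.1]), array([363.5, 219.2]))
```

The measured candle extents (columns 343–358, top row 204.8) match the prediction for sitting flat in the ring (343–359, 205.1). The dark lower edge is the shaded ring front. Now the handle.

Run:
```python
from h import *
t=cv2.imread('pics/top0.png');s=cv2.imread('pics/side0.png')
g=t.max(2).astype(float)
pts=[]
for u in range(213,251):
    w=np.clip(110-g[226:240,u],0,None); pts.append((u,226+(w*np.arange(14)).sum()/w.sum()))
pts=np.array(pts);W=np.array([onz('top',u,v,104) for u,v in pts])
f=np.polyfit(W[:,1],W[:,0],1);print('bar x at y=247',np.polyval(f,247),'yaw deg',-np.degrees(np.arctan(f[0])), 'resid',np.std(W[:,0]-np.polyval(f,W[:,1])))
r=g[229,195:270];print(r[5:22],r[50:65])
cv2.imwrite('pics/z4.png',cv2.resize(s[155:195,290:390],None,fx=7,fy=7,interpolation=2))
for P in [(471,297,104),(471,197,104)]: print(proj('side',P),proj('top',P))
```

```text
bar x at y=247 471.7666701688092 yaw deg 0.5674685546241073 resid 0.11993988743969726
[173. 174. 174. 173. 172. 164. 133.  67.  31.  27.  37.  90. 139. 160.
 165. 167. 168.] [107. 108. 106. 108. 103.  86.  50.  29.  36.  30.  52. 120. 168. 175.
 172.]
(np.float64(303.0570603203478), np.float64(168.48453841548633)) (np.float64(209.21224875199476), np.float64(232.7547706827558))
(np.float64(300.27749190250745), np.float64(179.82925453478475)) (np.float64(253.9703597884469), np.float64(231.5625019958704))
```

View pics/z4.png

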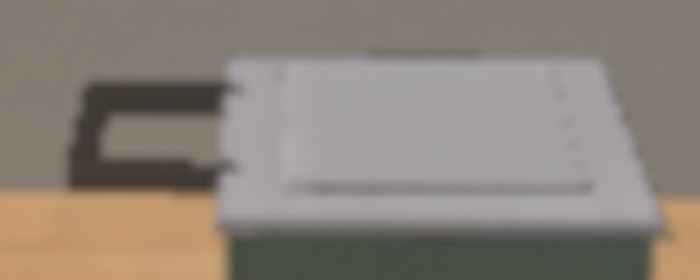

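Emit:
{"name": "jog_arm", "arguments": {"increments": [[-0.025,0.018,0,0],[-0.06,0.045,0,2.4],[-0.1,0.075,0,2.4],[-0.135,0.1,0,2.4],[-0.159,0.118,0,2.4],[-0.1594,0.1183,0.03,2.4],[-0.1594,0.1183,0.05,2.4],[-0.1594,0.1183,0.05,2.4],[-0.1594,0.1183,0.05,2.4]], "hand": -0.06}}

```text
clock: 10.75
position: [471.1, 247.7, 165.2]
ee_rot: [0.711, -0.704, -0.0, -0.0]
contact_force: [-0.0, 0.0, 0.6]
gripper_width: 40.3
```

Run:
```python
from h import *
s=get_image('side')[:,:,::-1];t=get_image('top')[:,:,::-1]
cv2.imwrite('pics/s7.png',np.hstack([cv2.resize(s[110:230,270:400],None,fx=3,fy=3,interpolation=2),cv2.resize(t[130:250,180:330],None,fx=2.7,fy=3,interpolation=2)]))
st=read_state();p=st['position'];print(p,st['ee_rot'],st['gripper_width'],st['contact_force'])
M=R.from_quat(st['ee_rot']).as_matrix();print(M.T@(np.array([472,248,114])-p))
```

```text
[471.25781758 247.83894555 165.75789305] [ 7.10529672e-01 -7.03666189e-01 -2.69791050e-04 -1.18569665e-03] 39.9447306824797 [-0.20548585 -1.08261046  1.0940438 ]
[-4.76314636e-02 -6.76152379e-01  5.17590264e+01]
```

View pics/s7.png

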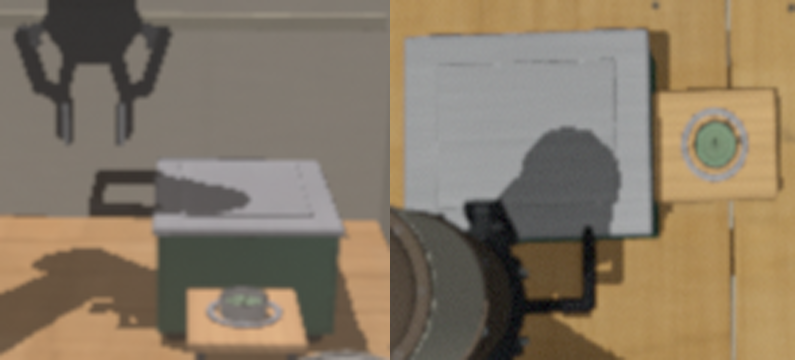

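The top view shows the tea light centred in the ring. The fingers straddle the bar's position, so I'm descending.

Emit:
{"name": "jog_arm", "arguments": {"increments": [[0,-0.001,0.015,0],[0,-0.001,0.03,0],[0,-0.001,0.04,0],[0,-0.001,0.048,0],[0,-0.001,0.0515,0],[0,-0.001,0.0515,0],[0,-0.001,0.0515,0]]}}

```text
clock: 11.72
position: [472.6, 248.2, 114.7]
ee_rot: [0.711, -0.704, -0.0, -0.002]
contact_force: [0.0, -0.1, 0.5]
gripper_width: 40.1
```

Emit:
{"name": "jog_arm", "arguments": {"increments": [[0,0,0,0],[0,0,0,0],[0,0,0,0],[0,0,0,0],[0,0,0,0],[0,0,0,0]], "hand": -1}}

```text
clock: 12.48
position: [472.9, 248.4, 115.2]
ee_rot: [0.711, -0.704, -0.0, -0.002]
contact_force: [-0.5, 0.2, 4.7]
gripper_width: 9.2
```

Run:
```python
from h import *
s=get_image('side')[:,:,::-1]
cv2.imwrite('pics/s8.png',cv2.resize(s[120:200,270:390],None,fx=6.5,fy=6.5,interpolation=2))
st=read_state();p=st['position'];print(p,st['ee_rot'],st['gripper_width'],st['contact_force'])
```

```text
[472.89570904 248.36052632 115.20077066] [ 7.10673671e-01 -7.03518678e-01 -4.86459981e-05 -2.09792690e-03] 9.326585958220843 [-1.07395435 -0.67736585  4.82709656]
```

View pics/s8.png

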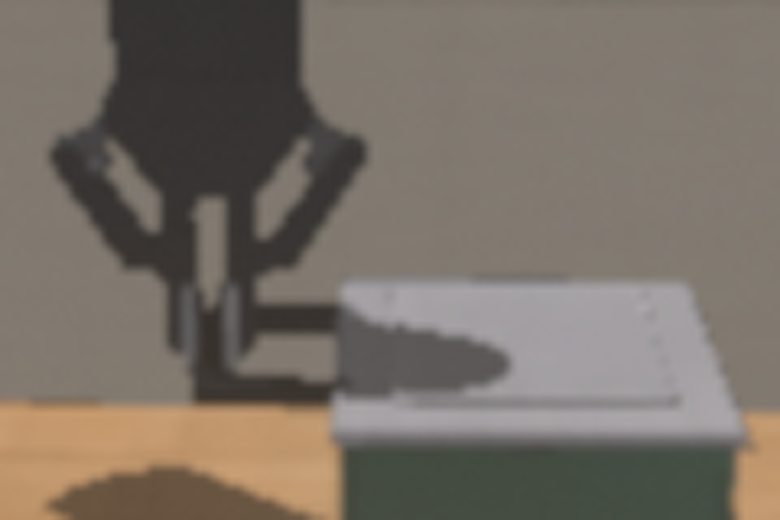

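Run:
```python
from h import *
p=read_state()['position']
for (u,v) in [(300,262),(368,150),(52,155),(120,262),(210,340),(237,370),(245,345),(255,300),(340,282)]:
    P,d=ray('side',270+u/6.5-.4,120+v/6.5-.4); q=P+d*((248-P[1])/d[1]); print((u,v),(q-p-[0,0,-11]).round(1))
```

```text
(300, 262) [35.9 -0.4 38.9]
(368, 150) [63.4 -0.4 85.6]
(52, 155) [-63.8  -0.4  82.2]
(120, 262) [-37.7  -0.4  38. ]
(210, 340) [-1.4 -0.4  5.1]
(237, 370) [ 9.6 -0.4 -7.8]
(245, 345) [13.1 -0.4  3.1]
(255, 300) [17.4 -0.4 22.5]
(340, 282) [52.3 -0.4 30.6]
```

The elbow of the finger will come close to the lid at 45°, so I'll regrip about 2 mm nearer the tips for clearance.

Emit:
{"name": "jog_arm", "arguments": {"increments": [[0,0,0,0],[0,0,-0.0,0],[0,0,-0.0025,0],[0,0,-0.0025,0],[0,0,-0.0025,0]], "hand": -0.3}}

```text
clock: 13.15
position: [472.9, 248.4, 117.7]
ee_rot: [0.711, -0.704, -0.0, -0.002]
contact_force: [-0.2, -0.3, -0.1]
gripper_width: 30.0
```

Emit:
{"name": "jog_arm", "arguments": {"increments": [[0,0,0,0],[0,0,0,0],[0,0,0,0],[0,0,0,0],[0,0,0,0],[0,0,0,0]], "hand": -1}}

```text
clock: 13.9
position: [472.9, 248.3, 117.8]
ee_rot: [0.711, -0.704, -0.0, -0.002]
contact_force: [-0.7, -0.6, 2.9]
gripper_width: 8.7
```

```bash
cat > arc.py <<'E'
from h import *
import sys
st=read_state();p=st['position'];M=R.from_quat(st['ee_rot']).as_matrix()
print(p,st['gripper_width'],st['contact_force'],st['clock'])
# shut ref TCP given in ref.txt
ref=np.array(eval(open('ref.txt').read()))
hd=np.array([np.cos(np.radians(.57)),np.sin(np.radians(.57)),0])
r=np.hypot(205,4);a0=np.arctan2(4,205)
r=205;a0=np.arcsin(4/205)
for deg in map(float,sys.argv[1:]):
    a=a0+np.radians(deg)
    tgt=ref+hd*r*(np.cos(a0)-np.cos(a))+np.array([0,0,r*(np.sin(a)-np.sin(a0))])
    print(deg,(M.T@(tgt-p)).round(1))
E
python3 -c "
from h import *
open('ref.txt','w').write(str(list(map(float,read_state()['position']))))"
python3 arc.py 2 5 8 11 14 17 20 22
```

```text
[472.88121244 248.34585319 117.83729971] 8.709218281308686 [-0.70053892 -0.59330614  2.86985603] 13.9
2.0 [-0.  -0.3 -7.1]
5.0 [ -0.1  -1.2 -17.8]
8.0 [ -0.1  -2.6 -28.5]
11.0 [ -0.1  -4.6 -39. ]
14.0 [ -0.2  -7.2 -49.4]
17.0 [ -0.2 -10.3 -59.7]
20.0 [ -0.2 -13.9 -69.8]
22.0 [ -0.2 -16.7 -76.4]
```

Emit:
{"name": "jog_arm", "arguments": {"increments": [[0,-0.0003,-0.007,0],[0,-0.001,-0.0178,0],[0,-0.0026,-0.0285,0],[0,-0.0046,-0.039,0],[0,-0.0072,-0.0494,0],[0,-0.0103,-0.0597,0],[0,-0.0139,-0.0698,0],[0,-0.0139,-0.0698,0],[0,-0.0139,-0.0698,0]]}}

```text
clock: 15.02
position: [485.9, 248.3, 187.4]
ee_rot: [0.711, -0.704, -0.001, -0.002]
contact_force: [-4.8, 2.8, -1.1]
gripper_width: 8.5
```

```bash
python3 arc.py 20 24 28 32 35 38 41 43 45
python3 - <<'E'
from h import *
s=get_image('side')[:,:,::-1]
cv2.imwrite('pics/s9.png',cv2.resize(s[70:200,270:390],None,fx=4.5,fy=4.5,interpolation=2))
E
```

```text
[485.86617862 248.32240165 187.39845586] 8.535528687295654 [-4.76913081  2.78047195 -1.06960924] 15.025
20.0 [-0.2 -0.7 -0.3]
24.0 [ -0.2  -6.4 -13.4]
28.0 [ -0.2 -12.9 -26.2]
32.0 [ -0.3 -20.3 -38.4]
35.0 [ -0.3 -26.5 -47.2]
38.0 [ -0.3 -33.  -55.7]
41.0 [ -0.4 -40.  -63.9]
43.0 [ -0.4 -44.9 -69.1]
45.0 [ -0.4 -50.  -74.1]
```

View pics/s9.png

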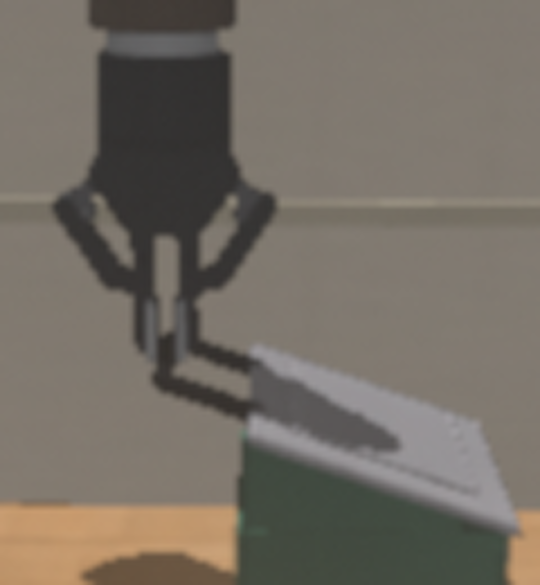

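The lid is up about 20°, the bar is still between the tips, and forces are small. Continuing.

Emit:
{"name": "jog_arm", "arguments": {"increments": [[0,-0.0025,-0.006,0],[0,-0.0064,-0.0134,0],[0,-0.0098,-0.02,0],[0,-0.013,-0.0262,0],[0,-0.0165,-0.0325,0],[0,-0.0203,-0.0384,0],[0,-0.0265,-0.0472,0],[0,-0.033,-0.0557,0],[0,-0.033,-0.0557,0],[0,-0.033,-0.0557,0]]}}

```text
clock: 16.32
position: [517.1, 248.6, 244.2]
ee_rot: [0.711, -0.703, -0.002, -0.001]
contact_force: [-10.0, 4.2, 3.5]
gripper_width: 8.5
```

```bash
python3 arc.py 38 40 42 43 44 45 46
python3 - <<'E'
from h import *
s=get_image('side')[:,:,::-1]
cv2.imwrite('pics/s10.png',cv2.resize(s[50:200,270:390],None,fx=4,fy=4,interpolation=2))
E
```

```text
[517.11366895 248.57185786 244.17430153] 8.483510106013382 [-10.01796468   4.24479503   3.50982904] 16.325
38.0 [-0.2 -1.7  1. ]
40.0 [-0.2 -6.3 -4.5]
42.0 [ -0.2 -11.1  -9.8]
43.0 [ -0.3 -13.5 -12.4]
44.0 [ -0.3 -16.  -14.9]
45.0 [ -0.3 -18.6 -17.4]
46.0 [ -0.3 -21.2 -19.9]
```

View pics/s10.png

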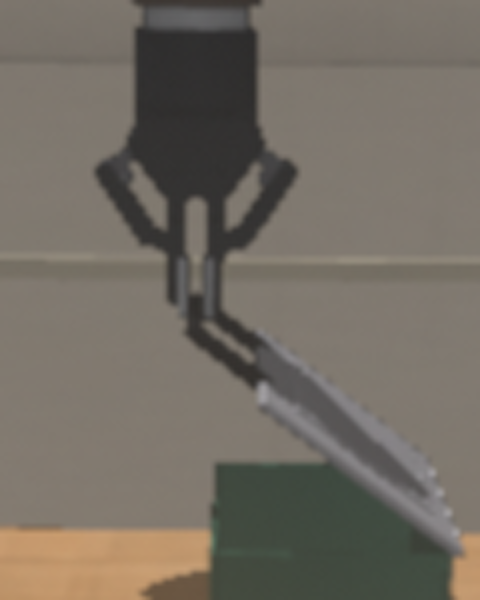

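Emit:
{"name": "jog_arm", "arguments": {"increments": [[0,-0.002,-0.003,0],[0,-0.005,-0.006,0],[0,-0.008,-0.009,0],[0,-0.011,-0.012,0],[0,-0.0135,-0.015,0],[0,-0.0155,-0.017,0],[0,-0.0155,-0.017,0],[0,-0.0155,-0.017,0]]}}

```text
clock: 17.38
position: [532.3, 248.7, 262.2]
ee_rot: [0.711, -0.703, -0.002, -0.0]
contact_force: [-4.9, 4.0, 0.8]
gripper_width: 8.0
```

```bash
python3 arc.py 43 44 45 46
python3 - <<'E'
from h import *
s=get_image('side')[:,:,::-1];cv2.imwrite('pics/side11.png',s);cv2.imwrite('pics/top11.png',get_image('top')[:,:,::-1])
cv2.imwrite('pics/s11.png',cv2.resize(s[90:200,290:400],None,fx=5.4,fy=5.4,interpolation=2))
E
```

```text
[532.33574925 248.69222811 262.23255655] 7.963479885282272 [-4.94757286  4.04752052  0.79145247] 17.375
43.0 [-0.2  1.7  5.7]
44.0 [-0.2 -0.9  3.1]
45.0 [-0.2 -3.4  0.6]
46.0 [-0.2 -6.  -1.8]
```

View pics/s11.png

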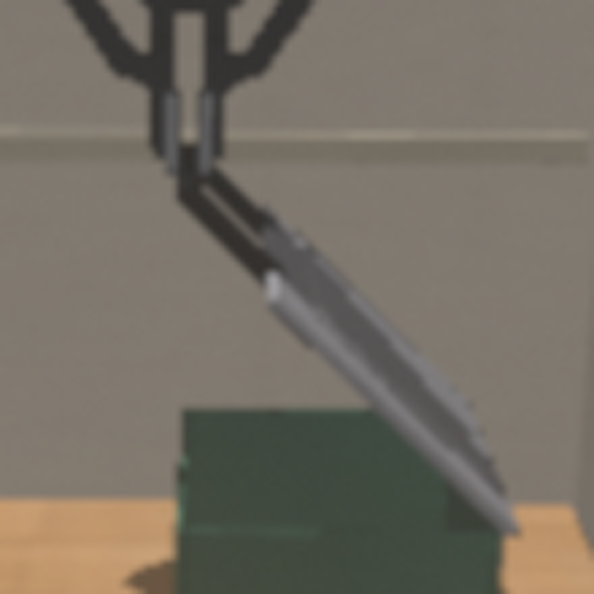

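View pics/top11.png

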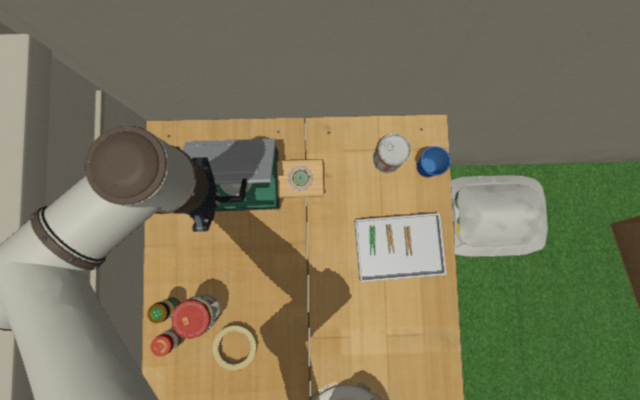

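The lid is up with lots of clearance. I had the elbow worry the wrong way round: the lid slopes down away from the gripper. But TCP kinematics (x against z) and the shrinking width (8.7→8.0 mm) say the bar has crept about 4 mm towards the fingertips. That isn't a secure hold, so I'll lower the lid gently and regrip deeper.

```bash
sed 's/tgt=ref+/tgt=ref+np.array([-1,0,3])+/' arc.py > arc2.py; python3 arc2.py 43 40 36 32 28 24 20 16 12 8 4 0
```

```text
[532.33590148 248.72445556 262.24752259] 7.840915498622855 [-5.14060394  3.36287545  1.91640952] 17.475
43.0 [-0.2  2.7  2.7]
40.0 [-0.2  9.9 10.6]
36.0 [-0.2 18.9 21.7]
32.0 [-0.1 27.1 33.5]
28.0 [-0.1 34.5 45.7]
24.0 [-0.  41.  58.5]
20.0 [-0.  46.6 71.6]
16.0 [ 0.  51.2 85.2]
12.0 [ 0.1 54.9 99. ]
8.0 [1.00e-01 5.77e+01 1.13e+02]
4.0 [  0.2  59.4 127.2]
0.0 [  0.2  60.2 141.5]
```

Emit:
{"name": "jog_arm", "arguments": {"increments": [[0,0.0027,0.0027,0],[0,0.006,0.0063,0],[0,0.0099,0.0106,0],[0,0.0145,0.016,0],[0,0.0189,0.0217,0],[0,0.0231,0.0275,0],[0,0.0271,0.0335,0],[0,0.0309,0.0396,0],[0,0.0345,0.0457,0],[0,0.0378,0.052,0]]}}

```text
clock: 18.73
position: [494.2, 248.3, 209.9]
ee_rot: [0.711, -0.703, -0.002, -0.0]
contact_force: [-0.2, -0.7, -0.0]
gripper_width: 7.1
```

```bash
python3 arc2.py 24 20 16 12 8 4 2 0
```

```text
[494.18301791 248.31686217 209.9039645 ] 7.102236625438355 [-0.22517248 -0.69796039 -0.01542586] 18.725
24.0 [-0.2  2.9  6.1]
20.0 [-0.2  8.5 19.2]
16.0 [-0.2 13.2 32.8]
12.0 [-0.1 16.9 46.6]
8.0 [-0.1 19.6 60.6]
4.0 [-0.1 21.4 74.8]
2.0 [-0.  21.9 82. ]
0.0 [-0.  22.1 89.1]
```

Run:
```python
from h import *
s=get_image('side')[:,:,::-1];t=get_image('top')[:,:,::-1]
cv2.imwrite('pics/s12.png',np.hstack([cv2.resize(s[80:230,270:400],None,fx=3,fy=3,interpolation=2),cv2.resize(t[110:260,170:300],None,fx=3,fy=3,interpolation=2)]))
```

```text
(no output)
```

View pics/s12.png

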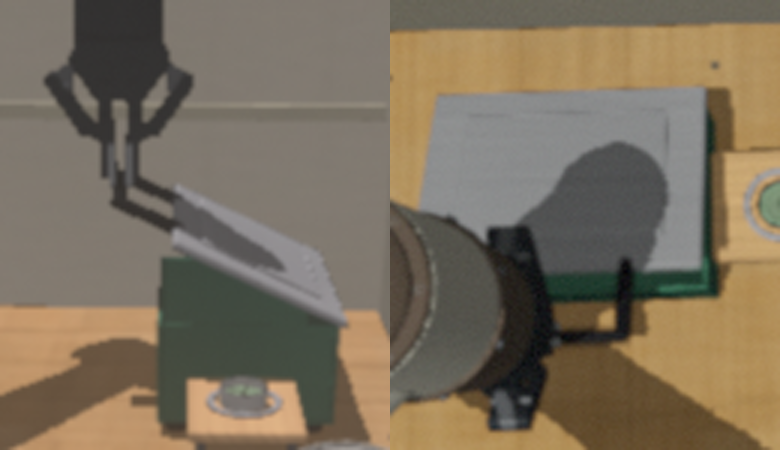

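Still held at about 25°, but only at the very tips. Lowering on.

Emit:
{"name": "jog_arm", "arguments": {"increments": [[0,0.003,0.007,0],[0,0.006,0.0135,0],[0,0.0085,0.0205,0],[0,0.011,0.0275,0],[0,0.0135,0.035,0],[0,0.0155,0.043,0],[0,0.0175,0.051,0],[0,0.019,0.059,0],[0,0.0203,0.067,0],[0,0.0212,0.075,0]]}}

```text
clock: 20.08
position: [471.7, 247.7, 133.9]
ee_rot: [0.711, -0.703, -0.002, 0.001]
contact_force: [0.5, -0.1, 0.1]
gripper_width: -0.2
```

Emit:
{"name": "jog_arm", "arguments": {"increments": [[0,0.0003,0.005,0],[0,0.0006,0.01,0],[0,0.0007,0.0125,0],[0,0.0007,0.0125,0]]}}

```text
clock: 20.58
position: [471.5, 247.7, 126.4]
ee_rot: [0.712, -0.703, -0.001, 0.0]
contact_force: [-10.4, -3.8, 27.3]
gripper_width: 0.2
```

Run:
```python
from h import *
s=get_image('side')[:,:,::-1]
cv2.imwrite('pics/s13.png',cv2.resize(s[110:230,270:400],None,fx=5,fy=5,interpolation=2))
st=read_state();p=st['position'];print(p,st['gripper_width'],st['contact_force'])
M=R.from_quat(st['ee_rot']).as_matrix();print(M.T@(np.array([472.7,248,104])-p))
```

```text
[471.47650813 247.78568062 126.39599746] -0.27306401429180377 [-9.72770524 -3.08580813 26.53862549]
[-0.16807868 -1.26836391 22.39389582]
```

View pics/s13.png

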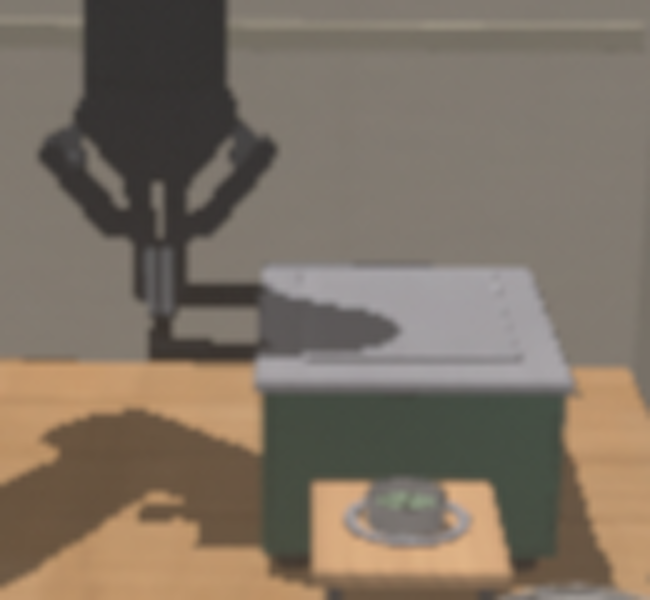

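The bar slipped off the tips near the end, so the lid is shut again and the tea light is still in place. Lifting off, opening and regripping with the bar mid-pad.

Emit:
{"name": "jog_arm", "arguments": {"increments": [[0,-0.001,-0.01,0],[0,-0.001,-0.025,0],[0,-0.001,-0.025,0],[0,-0.001,-0.025,0],[0,-0.001,-0.025,0],[0,-0.001,-0.025,0],[0,-0.001,-0.025,0]], "hand": -0.06}}

```text
clock: 21.5
position: [472.5, 247.7, 151.1]
ee_rot: [0.712, -0.703, -0.001, 0.0]
contact_force: [-0.5, -0.6, -0.5]
gripper_width: 40.5
```

Run:
```python
from h import *
st=read_state();p=st['position'];print(p,st['ee_rot'],st['gripper_width'],st['contact_force'])
M=R.from_quat(st['ee_rot']).as_matrix();print(M.T@(np.array([472.9,248.2,105])-p))
```

```text
[472.4655068  247.67741236 151.10524825] [ 7.11509395e-01 -7.02675470e-01 -1.14797158e-03  4.96430725e-04] 40.49103984666527 [-0.45211704 -0.62318975 -0.49619897]
[-0.47396798 -0.54793913 46.10456502]
```

Emit:
{"name": "jog_arm", "arguments": {"increments": [[0,-0.0005,0.015,0],[0,-0.0005,0.028,0],[0,-0.0005,0.038,0],[0,-0.0005,0.044,0],[0,-0.0005,0.047,0],[0,-0.0005,0.047,0],[0,-0.0005,0.047,0]]}}

```text
clock: 22.38
position: [473.1, 247.9, 104.5]
ee_rot: [0.712, -0.703, -0.001, 0.0]
contact_force: [0.1, 0.3, 0.1]
gripper_width: 40.1
```

Emit:
{"name": "jog_arm", "arguments": {"increments": [[0,0,0,0],[0,0,0,0],[0,0,0,0],[0,0,0,0],[0,0,0,0],[0,0,0,0]], "hand": -1}}

```text
clock: 23.12
position: [473.0, 248.1, 105.0]
ee_rot: [0.712, -0.703, -0.001, -0.0]
contact_force: [-3.2, 0.8, 5.5]
gripper_width: 9.7
```

```bash
python3 -c "
from h import *
open('ref.txt','w').write(str(list(map(float,read_state()['position']))))"
python3 arc.py 2 5 8 11 14 17 20 23 26 29
```

```text
[472.96811666 248.0523437  104.96992905] 9.68284985486113 [-3.23251393  0.81180587  5.53968872] 23.125
2.0 [-0.  -0.3 -7.2]
5.0 [ -0.   -1.1 -17.8]
8.0 [ -0.   -2.5 -28.5]
11.0 [ -0.1  -4.5 -39. ]
14.0 [ -0.1  -7.  -49.5]
17.0 [ -0.1 -10.  -59.8]
20.0 [ -0.1 -13.6 -69.9]
23.0 [ -0.1 -17.7 -79.8]
26.0 [ -0.1 -22.4 -89.5]
29.0 [ -0.1 -27.5 -98.9]
```

Emit:
{"name": "jog_arm", "arguments": {"increments": [[0,-0.0003,-0.007,0],[0,-0.0011,-0.0178,0],[0,-0.0025,-0.0285,0],[0,-0.0045,-0.039,0],[0,-0.007,-0.0495,0],[0,-0.01,-0.0598,0],[0,-0.0136,-0.0699,0],[0,-0.0136,-0.0699,0]]}}

```text
clock: 24.12
position: [486.3, 248.1, 175.7]
ee_rot: [0.711, -0.703, -0.002, 0.0]
contact_force: [-3.7, 3.5, -1.3]
gripper_width: 9.7
```

```bash
python3 arc.py 20 24 28 32 35 38 40 41 43 45
```

```text
[486.33747282 248.07031299 175.72966031] 9.73933946218901 [-3.71677209  3.49711313 -1.34182792] 24.125
20.0 [-0.1 -0.4  0.9]
24.0 [ -0.1  -5.9 -12.3]
28.0 [ -0.1 -12.4 -25. ]
32.0 [ -0.1 -19.8 -37.3]
35.0 [ -0.2 -25.9 -46.1]
38.0 [ -0.2 -32.4 -54.7]
40.0 [ -0.2 -37.  -60.1]
41.0 [ -0.2 -39.4 -62.8]
43.0 [ -0.2 -44.3 -68.1]
45.0 [ -0.2 -49.3 -73.1]
```

Emit:
{"name": "jog_arm", "arguments": {"increments": [[0,-0.0025,-0.006,0],[0,-0.0059,-0.0123,0],[0,-0.0091,-0.0188,0],[0,-0.0124,-0.025,0],[0,-0.016,-0.0312,0],[0,-0.0198,-0.0373,0],[0,-0.0259,-0.0461,0],[0,-0.0324,-0.0547,0],[0,-0.037,-0.0601,0],[0,-0.037,-0.0601,0]]}}

```text
clock: 25.38
position: [522.1, 248.4, 237.7]
ee_rot: [0.711, -0.703, -0.002, 0.001]
contact_force: [-11.3, 4.0, 5.3]
gripper_width: 9.9
```

```bash
python3 arc.py 38 39 40 41 43 44 45
python3 - <<'E'
from h import *
s=get_image('side')[:,:,::-1];cv2.imwrite('pics/side14.png',s)
cv2.imwrite('pics/s14.png',cv2.resize(s[90:200,290:400],None,fx=5.4,fy=5.4,interpolation=2))
E
```

```text
[522.06680628 248.37525739 237.7201894 ] 9.884413226539985 [-11.30725129   3.97581316   5.33817101] 25.375
38.0 [-0.2  3.1  7.4]
39.0 [-0.2  0.9  4.7]
40.0 [-0.2 -1.4  1.9]
41.0 [-0.2 -3.8 -0.8]
43.0 [-0.2 -8.7 -6. ]
44.0 [ -0.2 -11.2  -8.6]
45.0 [ -0.2 -13.7 -11.1]
```

View pics/s14.png

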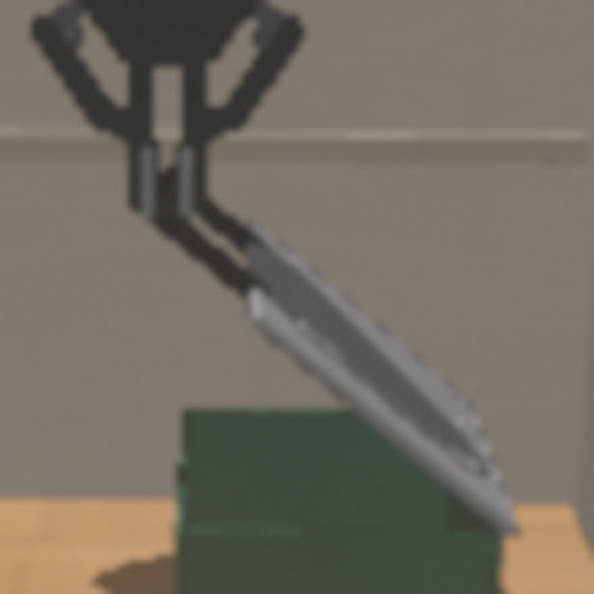

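```bash
cat > ang.py <<'E'
from h import *
def pl(u,v,y): 
    P,d=ray('side',u,v); return P+d*((y-P[1])/d[1])
def ang(a,b,y=146):
    A,B=pl(*a,y),pl(*b,y); d=B-A; return A.round(1),B.round(1),np.linalg.norm(d).round(1),np.degrees(np.arctan2(-d[2],d[0])).round(2)
c=lambda u,v:(290+(u+.5)/5.4-.5,90+(v+.5)/5.4-.5)
z=lambda u,v:(290+(u+.5)/7-.5,155+(v+.5)/7-.5)
E
python3 - <<'E'
from ang import *
print('shut',ang(z(217,225),z(662,232)))
print('now',ang(c(255,295),c(515,528)))
# edge fit: lower silhouette of near lid edge against wall/box between cols
s=cv2.imread('pics/side14.png').astype(int)
cv2.imwrite('pics/z5.png',cv2.resize(s[135:195,330:392].astype(np.uint8),None,fx=10,fy=10,interpolation=2))
E
```

```text
shut (array([524.7, 146. , 104.1]), array([680.1, 146. , 103.5]), np.float64(155.4), np.float64(0.21))
now (array([562.6, 146. , 210.2]), array([682.1, 146. , 104.4]), np.float64(159.6), np.float64(41.55))
```

View pics/z5.png

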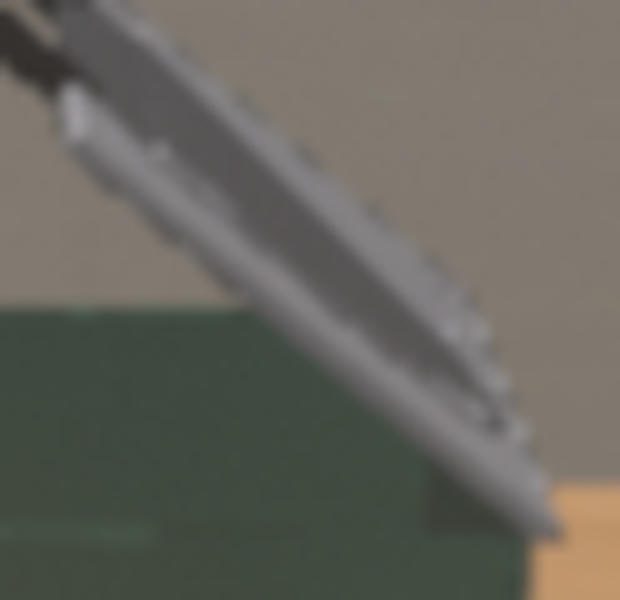

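Run:
```python
from ang import *
k=lambda u,v:(330+(u+.5)/10-.5,135+(v+.5)/10-.5)
print(ang(k(78,147),k(530,535)));print(ang(k(75,85),k(550,495)));print(ang(k(85,150),k(430,445)))
```

```text
(array([564.1, 146. , 198.2]), array([676.3, 146. , 102.6]), np.float64(147.4), np.float64(40.45))
(array([563.1, 146. , 213. ]), array([680.5, 146. , 113. ]), np.float64(154.3), np.float64(40.45))
(array([565.8, 146. , 197.5]), array([650.7, 146. , 125.4]), np.float64(111.4), np.float64(40.33))
```

Emit:
{"name": "jog_arm", "arguments": {"increments": [[0,-0.0025,-0.0028,0],[0,-0.005,-0.0055,0],[0,-0.0075,-0.0082,0],[0,-0.01,-0.0108,0],[0,-0.0125,-0.0133,0],[0,-0.0125,-0.0133,0],[0,-0.0125,-0.0133,0],[0,-0.0125,-0.0133,0]]}}

```text
clock: 26.42
position: [534.4, 248.5, 251.5]
ee_rot: [0.712, -0.703, -0.003, 0.001]
contact_force: [-4.7, 4.0, 1.6]
gripper_width: 10.0
```

```bash
python3 arc.py 44 45 46
python3 - <<'E'
from h import *
s=get_image('side')[:,:,::-1];cv2.imwrite('pics/side15.png',s)
cv2.imwrite('pics/z6.png',cv2.resize(s[125:195,330:392],None,fx=9,fy=8.5,interpolation=2))
cv2.imwrite('pics/s15.png',cv2.resize(s[90:200,290:400],None,fx=5.4,fy=5.4,interpolation=2))
E
```

```text
[534.37849732 248.48478238 251.51568849] 9.96175995172451 [-4.72015517  3.96206883  1.60400614] 26.425
44.0 [-0.2  1.1  5.3]
45.0 [-0.2 -1.5  2.8]
46.0 [-0.2 -4.1  0.3]
```

View pics/z6.png

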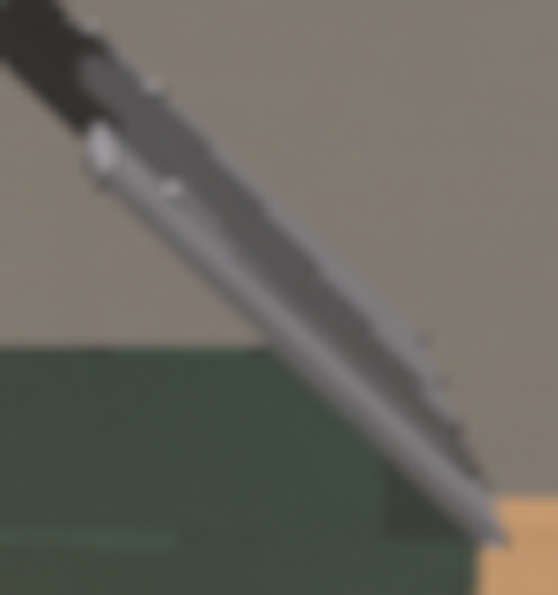

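View pics/s15.png

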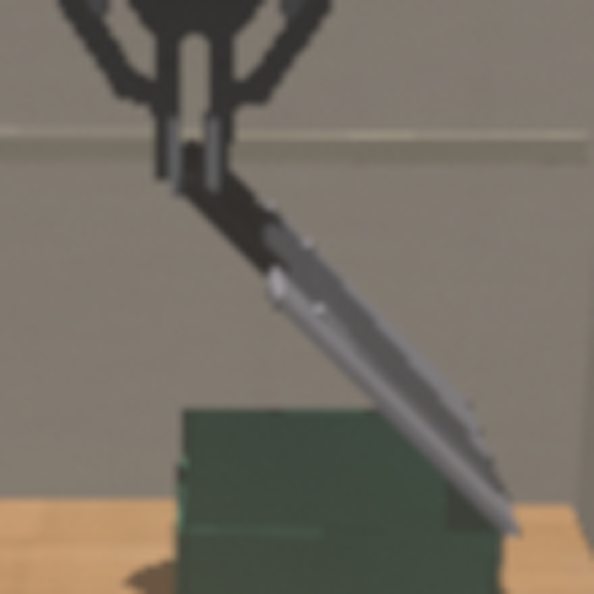

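Run:
```python
from ang import *
k=lambda u,v:(330+(u+.5)/9-.5,125+(v+.5)/8.5-.5)
print(ang(k(105,183),k(470,530)));print(ang(k(105,125),k(490,490)));print(ang(k(130,210),k(380,447)))
# line fit of lower silhouette against green box: lid grey vs green/wall
s=cv2.imread('pics/side15.png').astype(float)
for f,w in (('side14',''),('side15','')):
    s=cv2.imread(f'pics/{f}.png').astype(int); pts=[]
    for u in range(358,376):
        col=s[150:195,u]; grn=(col[:,1]-col[:,2])>4   # green box pixels
        g=np.flatnonzero(grn); 
        if len(g): pts.append((u,150+g[0]))
    # box-lid boundary: for each row, last green px before lid
    pts=[]
    for v in range(170,184):
        r=s[v,325:385]; d=(r[:,1]-r[:,2]).astype(float); lum=r.sum(1)/3
        # boundary where luminance rises from ~62 to ~125
        i=[j for j in range(5,len(r)-1) if lum[j]<90<=lum[j+1]]
        if i: j=i[-1]; pts.append((325+j+(90-lum[j])/(lum[j+1]-lum[j]),v))
    pts=np.array(pts); W=np.array([pl(u,v,146) for u,v in pts]); p=np.polyfit(W[:,0],W[:,2],1)
    print(f,len(pts),np.degrees(np.arctan(-p[0])),np.std(W[:,2]-np.polyval(p,W[:,0])))
```

```text
(array([573.1, 146. , 205.9]), array([674.2, 146. , 105.5]), np.float64(142.5), np.float64(44.79))
(array([572.7, 146. , 222.1]), array([678.9, 146. , 117.7]), np.float64(148.9), np.float64(44.53))
(array([579.8, 146. , 198.4]), array([648.6, 146. , 130.2]), np.float64(96.8), np.float64(44.72))
side14 14 22.813969804308908 9.39247167484657
side15 14 42.142791708518374 8.897356559457688
```

Image edges give 44.5–44.8° and the kinematics 44.4°. One small nudge up, then hold.

Emit:
{"name": "jog_arm", "arguments": {"increments": [[0,-0.0006,-0.0006,0],[0,-0.0013,-0.0013,0],[0,-0.0013,-0.0013,0],[0,-0.0013,-0.0013,0],[0,-0.0013,-0.0013,0],[0,-0.0013,-0.0013,0],[0,-0.0013,-0.0013,0],[0,-0.0013,-0.0013,0]]}}

```text
clock: 27.48
position: [535.7, 248.5, 252.8]
ee_rot: [0.712, -0.703, -0.003, 0.001]
contact_force: [-3.8, 3.3, -0.8]
gripper_width: 9.4
```

Run:
```python
from h import *
s=get_image('side')[:,:,::-1];t=get_image('top')[:,:,::-1];cv2.imwrite('pics/side16.png',s)
st=read_state();print(st['clock'],st['position'],st['gripper_width'],st['contact_force'],abs(st['joint_vel']).max())
print('ang x',np.degrees(np.arccos((677.93-st['position'][0])/205))-1.12)
cv2.imwrite('pics/z7.png',cv2.resize(s[125:195,330:392],None,fx=9,fy=8.5,interpolation=2))
cv2.imwrite('pics/t16.png',cv2.resize(t[110:290,150:460],None,fx=2.5,fy=2.5,interpolation=2))
```

```text
27.575 [535.67927243 248.53677602 252.80886826] 9.81894360203602 [-3.02444722  3.99847365 -0.42703387] 0.002503421313811146
ang x 44.93989740856682
```

View pics/z7.png

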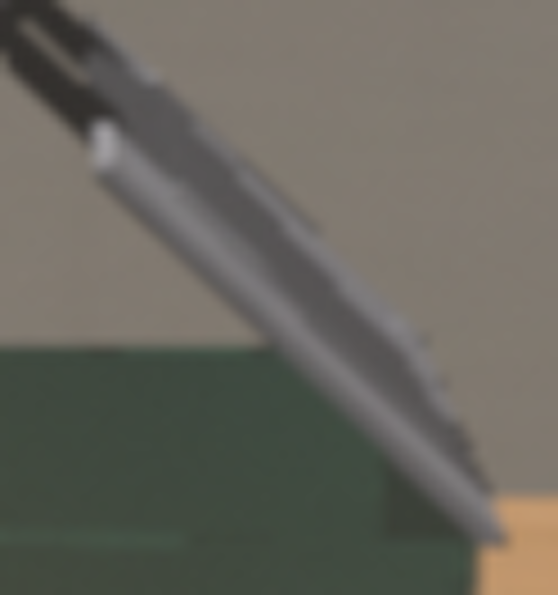

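View pics/t16.png

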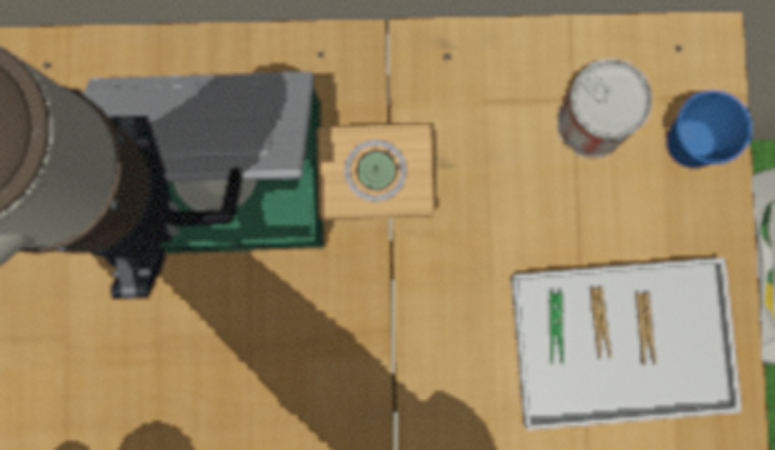

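The lid is steady at about 45°. The tea light is centred in the ring, the three pegs are in the tray, and the tin and tumbler haven't moved.

```bash
python3 -c "
from bench import *
print(job_done()); s=read_state(); print(s['clock'],s['position'],s['gripper_width'],s['contact_force'])"
```

```text
the job is handed in; nothing more can be done
None
the job is handed in; nothing more can be done
```

The tea light is in the socket, and the gripper is holding the lid open at about 45°. I handed the job in at about 27.6 s of the 50 s allowed.

**Tea light:** I took it out of the tray and set it in the socket while the lid was shut. The last top view shows it centred in the ring, with all three pegs in the tray and the tin and tumbler where they were. A side view before the lid work matched it sitting flat on the shelf.

**First lid attempt failed:** I gripped the bar too near the fingertips, because I had misjudged which way the lid slopes when open. The bar crept towards the tips as the lid rose to about 44°. While I was lowering it to regrip, it slipped out somewhere below 25° and the lid fell the rest of the way shut. The closed tips then pressed on the bar with about 27 N. The tea light was not disturbed.

**Second lid attempt:** I gripped the bar mid-pad and raised the lid in one go.
- **Angle:** the arm's position gives 44.9°. Just before a final nudge of about 0.5°, the lid's edges in the side view gave 44.5–44.8° and the arm's position 44.4°. Judging by height alone would read 1–2° higher, which I put down to the bar creeping about 2 mm along the pads.
- **Hold:** the arm was still and the contact force was about 5 N.

I could not read the state after handing in, so I did not check the final second.

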